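# Lock off the hob burner that was left on

### The job

One burner of the tabletop gas hob was left on after the lesson: its knob is the only one whose white pointer is turned away from the red off mark. Push that knob in and, keeping it pushed in, turn it clockwise until you just feel it meet its stop, then let go so that it springs back up and is locked off. Be gentle, do not jam the knob down or wrench it against anything, and do not touch the other knobs or shift the things standing about.

Things in the scene. Friction and masses are not known exactly. Their poses are not given: they have to be found in the camera images.
- hob: steel tabletop gas hob, 280 mm deep (x), 380 mm wide (y), fixed, level. Origin under its centre on the table, x points to its back. Top plate 62 mm up. A row of four alike black knobs stands 99 mm before its centre along y, 62 mm from axis to axis. Black wire pan supports, 92 mm up, begin 40 mm behind the knobs' axes
- knob_a: the knob left on, in any place of the row: 39 mm round skirt 9 mm high, on it a grip bar 38 mm long, 13 wide, its top 33 mm above the knob's underside. Origin: on the vertical turning axis at the underside, 10 mm above the plate when up; x along the bar to the end with the white pointer line, z up. At the start it is up, its pointer 0.93 to 1.28 rad anticlockwise (from above) of its off mark
- knob_a_top (a point): the centre of the top of knob_a's grip bar. A spring pushes the knob up (6 N when up, 0.6 N more per mm). Up, it turns freely over the on range, but a tooth inside bars the way to off: the knob passes it only when pushed in 5 mm or more; the push ends on metal at 7 mm. Turning takes about 0.06 N m, 0.2 N m more means it is up against something
- tap_a: bright collar and gas tap under knob_a, fixed. Origin on the knob's axis at the plate's top; x points to its red off mark (the hob's back). The closed end is a hard stop; as the knob sits askew on its spindle, the pointer there stands up to 0.22 rad either side of the mark (no reading shows it). Let go within 0.07 rad of the stop it springs up, locked; 0.15 to 0.6 rad short it stays down
- knob_b: a neighbour, locked off, its pointer at its off mark; shape and origin as knob_a
- knob_c: a neighbour, locked off, its pointer at its off mark; shape and origin as knob_a
- knob_d: a neighbour, locked off, its pointer at its off mark; shape and origin as knob_a
- saucepan: steel saucepan without lid, 136 mm across, 75 mm high, on the pan support over the back left burner. Origin under its centre
- kitchen_timer: red and white round kitchen timer, 68 mm across, 57 mm high, before the hob. Origin under its centre
- lemon: yellow lemon, 66 x 51 x 51 mm, on the table before the hob at the right. Origin on its underside
- pepper_shaker: grey pepper shaker, 44 mm across, 90 mm high, left of the hob. Origin under its centre

How it is judged:
By the outcome, as a careful person would: the job done as asked, in the order asked, and still so for the second after the job is handed in, with the robot touching nothing.
It also fails if it takes over 61 s, if anything falls off the work surface, if the arm or the gripper's body presses on something with over 40 N, if the wrist force passes 120 N, or if a joint passes its speed limit or range.

### The arm

A 6-joint arm with a two-finger parallel gripper is mounted at the origin on the work surface; the furniture and walls round the work are solid. World frame = base frame: x ahead of the robot, y to its left, z up, the work surface at z = 0. Lengths are in mm, angles in rad, forces in N, time in s.
With the tool pointing down it reaches from about 400 to 925 mm from the base axis. Payload 12.5 kg.
Tool frame: the origin (TCP) lies midway between the tips of the shut fingers; the grasp point (between the pads) lies 19 mm behind it (env.pinch_z is the z of the grasp point in the tool frame, in mm); z points along the fingers, y is the line along which they close (so a half turn about z gives the same grasp; the last joint's range is limited). The gripper opens to 95 mm and grips with 3 to 60 N. Pads are 20 mm wide; open, the fingers measure 119 mm over their backs; the gripper's body (75 mm by 180 mm) begins 59 mm behind the grasp point.
Start: joints at [-1.24, 0.491, 1.559, -0, 1.092, -0.106], TCP at [264.426, -566.327, 214.661] pointing down, gripper open.
Joint ranges: [-3.1, 3.1], [-0.84, 2.19], [0.05, 2.79], [-1.13, 4.28], [0.06, 2.93], [-2.69, 2.69]. Speed limits (rad/s): [2.22, 2.22, 2.79, 3.14, 3.14, 3.14].

### API

Orientations are given as [roll, pitch, yaw] about the fixed x, y, z axes, in that order (R = Rz(yaw) Ry(pitch) Rx(roll)).
In Python, from cell import env, eyes gives the robot as it stands.
- The arm moves only by the shell command python3 -m inch 'ROWS'. ROWS is JSON, a list of rows, each a list of 3 entries, a list of its own where there are three numbers: the shift along the tool's x, y, z in units of 60 mm (1.0 is 60 mm), then the turn about the tool's z in units of 5 degrees (1.0 is 5 degrees), then the closure, from -1 (fully open) to 1 (shut). In form: [[[tx, ty, tz], turn, claw], ...]. A call has exactly 10 rows; each row shifts and turns the commanded pose from where the row before left it, along the tool's axes as they then stand; what a row does not reach is not made up. A row lasts 1/8 s, in which the tool goes at most 62.5 mm and 10.7 degrees, less where a joint would pass 70% of its speed; a pose out of reach is approached as far as the arm can. A call is refused whole if a number of a shift passes 1 or a number of a turn 1, either way. A call with a gripper value outside its range is refused whole. The fingers move at their own pace and stop on an object; the grip force is fixed at half the most. Time passes only in rows, so rows that do not move let the fingers close, or fill a call up. It gives the time, the measured TCP pose, the force, the opening and the grip force at its end, in the units of the state.
- env.state(): the state, without advancing time (a new reading comes with each control period).
- eyes.read_camera(name): name is "side" or "top"; returns a dict with "pixels" (420x560x3 uint8, red, green, blue), "fx", "fy", "cx", "cy" (pixels), "distortion" ([k1, k2, p1, p2, k3] as OpenCV has them; the pictures are not rectified), "extrinsics" (4x4, takes a point from world to camera coordinates). Camera axes: x right, y down, z forward; pixel columns grow to the right and rows downward; lengths in mm; the calibration is good to about 2 mm. A picture is of the moment at which its call begins. There is no depth.
- env.job_done(): hands the job in; it is judged then, once.
Trained networks look in a picture, given as the dict that the camera call returned (one of the last four; its "shot" number tells which), for a name from the list of things; names that differ only in an ending like _2 or _b are one class to them, and where a whole thing is asked for, a point or a joint stands for the part that bears it (a point fixed in the world has none). Each returns a list of dicts, best first, with "score" (0 to 1); they miss things now and then, are a little off and sometimes report something else, mostly with a low value. They report only what shows in the picture. A call takes as long as a camera call.
- eyes.boxes_of(name, picture): "centre" ([row, column] in pixels, amid what is visible of it).
- eyes.cut_out(name, picture): "mask" (420x560 bool, what is visible of it) and "centre" ([row, column] in pixels, amid what is visible of it).
- eyes.spot_point(name, picture): "centre" ([row, column] in pixels: a listed point, or the origin of a listed thing).
The state is a dict: "t": time; "joints": joint angles; "qvel": joint speeds; "tau": joint torques, N m; "eef_pos": TCP position; "tcp_rot": TCP orientation; "ft_force": force on the tool from outside, world axes, zero at the start; "moment": the same for the moment, N m; "opening": opening from 0.0 (shut) to 1.0 (fully open); "grip_force": force on a finger pad.
Only numpy, scipy, OpenCV 4.12 (cv2) and the standard library are available. Lean on these libraries where they do the work, as an engineer would, in place of code of your own. Each camera call takes 0.05 s, during which the arm holds its last target. There are 200 camera calls.

## Working session

There is one attempt and no reset: what is moved stays moved. The work goes in short steps, Python scripts to look and compute and a shell command to move; the robot and the scene stay as the last step left them, time stands still between calls to the robot, and variables do not carry over. Pictures are saved under pics/ and viewed, at most 10 in all, crops included, and the job is handed in when it is done.

```bash
mkdir -p pics; ls; cat > h.py <<'E'
from cell import env, eyes
import numpy as np, cv2
def K(p): return np.array([[p["fx"],0,p["cx"]],[0,p["fy"],p["cy"]],[0,0,1.]])
def ray(p,rc):
    u=cv2.undistortPoints(np.array([[[rc[1],rc[0]]]],float),K(p),np.array(p["distortion"],float))[0,0]
    E=np.array(p["extrinsics"]);R=E[:3,:3];c=-R.T@E[:3,3];d=R.T@np.array([u[0],u[1],1]);return c,d/np.linalg.norm(d)
def tri(rs):
    A=sum(np.eye(3)-np.outer(d,d) for c,d in rs);b=sum((np.eye(3)-np.outer(d,d))@c for c,d in rs);return np.linalg.solve(A,b)
def atz(r,z): c,d=r; return c+d*(z-c[2])/d[2]
def proj(p,P):
    E=np.array(p["extrinsics"]);r,_=cv2.Rodrigues(E[:3,:3]);q,_=cv2.projectPoints(np.array(P,float).reshape(-1,3),r,E[:3,3],K(p),np.array(p["distortion"],float));return q[:,0,::-1]
def save(p,n,crop=None,s=1):
    im=p["pixels"][:,:,::-1]
    if crop: im=im[crop[0]:crop[1],crop[2]:crop[3]]
    cv2.imwrite("pics/"+n,cv2.resize(im,None,fx=s,fy=s,interpolation=cv2.INTER_CUBIC))
E
python3 - <<'E'
from h import *
print(env.state(), env.pinch_z)
np.set_printoptions(precision=1,suppress=True)
P={}
for c in("top","side"):
    p=eyes.read_camera(c);P[c]=p;save(p,c+"0.png");print(c,np.array(p["extrinsics"]).tolist(),p["fx"])
    for n in("knob_a","knob_a_top","tap_a","hob"):
        print(n,[(np.round(d["centre"],1).tolist(),round(d["score"],2)) for d in eyes.spot_point(n,p)])
    
E
```

```text
pics
{'t': 0.0, 'joints': array([-1.23957625e+00,  4.91578199e-01,  1.55946672e+00, -2.71590012e-05,
        1.09169829e+00, -1.05608817e-01]), 'qvel': array([ 0.00161522, -0.0012324 ,  0.00175272, -0.00204546, -0.00155213,
        0.00088583]), 'tau': array([-1.37470306e-03, -6.12649655e+01, -2.58181626e+01,  6.91825664e-02,
        4.81887453e-02, -8.40079042e-05]), 'eef_pos': array([ 264.34470384, -566.06648801,  214.04422186]), 'tcp_rot': array([-3.14044597e+00, -9.73304907e-05,  4.36841367e-01]), 'ft_force': array([ 0.16266051, -0.06513691,  0.81168371]), 'moment': array([0.00089377, 0.03433187, 0.01677705]), 'grip_force': 0.0, 'opening': 0.9964008641882125} -18.8
top [[0.01899516463794497, -0.9996345970114943, -0.01923164522459719, -75.37350073105131], [-0.995449792487871, -0.017112242508265256, -0.09373836883684629, 480.6081993300438], [0.09337501997981941, 0.02092471299697393, -0.9954111020225576, 938.6616631001726], [0.0, 0.0, 0.0, 1.0]] 409.4416261279379
knob_a [([222.0, 365.5], 0.79), ([220.7, 338.9], 0.6), ([228.9, 312.4], 0.59), ([228.8, 283.4], 0.51)]
knob_a_top [([292.0, 385.6], 0.68)]
tap_a [([228.9, 312.9], 0.82)]
hob [([185.8, 318.2], 0.93)]
side [[0.9346449232025978, -0.3555280216608195, 0.006220397539845385, -462.79364975405275], [-0.1066987348533979, -0.29710106376590706, -0.9488658165883364, 130.19104100754], [0.33919647331936414, 0.8861889097269895, -0.3156183910430373, 934.9938522830972], [0.0, 0.0, 0.0, 1.0]] 478.5746335148824
knob_a [([232.1, 286.3], 0.83), ([265.9, 333.5], 0.81), ([239.8, 299.1], 0.76), ([336.5, 260.3], 0.63)]
knob_a_top [([227.6, 301.0], 0.56)]
tap_a [([248.6, 303.1], 0.87)]
hob [([272.1, 350.4], 0.57)]
```

View pics/top0.png

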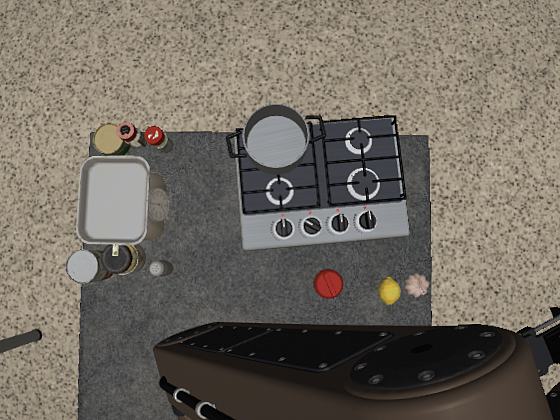

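View pics/side0.png

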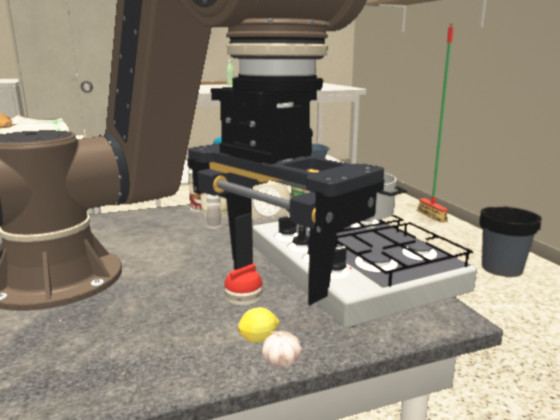

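The top view shows the four knobs at columns 283, 312, 340 and 367 (rows about 220–228). The second from the left, at (226, 312), is turned, so it is knob_a. In the side view the gripper partly hides the row.

```bash
python3 - <<'E'
from h import *
np.set_printoptions(precision=1,suppress=True)
p=eyes.read_camera("top");q=eyes.read_camera("side")
save(p,"topc.png",(190,260,260,390),6)
save(q,"sidec.png",(200,300,250,370),6)
for n in("knob_a","knob_a_top","tap_a","hob"):
  for d in eyes.spot_point(n,p):
    print(n,d["centre"],d["score"],[atz(ray(p,d["centre"]),z) for z in(0,62,72,105)])
for n in("knob_a","tap_a","knob_a_top","hob"):
  for d in eyes.spot_point(n,q): print("side",n,d["centre"],[atz(ray(q,d["centre"]),z) for z in(0,62,72,105)])
a=max(eyes.spot_point("tap_a",p),key=lambda d:d["score"]);b=max(eyes.spot_point("tap_a",q),key=lambda d:d["score"])
print(tri([ray(p,a["centre"]),ray(q,b["centre"])]))
E
```

```text
knob_a [230.1, 285.0] 0.72 [array([448.7, -98. ,   0. ]), array([445.1, -97.3,  62. ]), array([444.5, -97.2,  72. ]), array([442.6, -96.8, 105. ])]
knob_a [230.0, 309.6] 0.6 [array([ 450. , -156.8,    0. ]), array([ 446.3, -152.3,   62. ]), array([ 445.7, -151.6,   72. ]), array([ 443.8, -149.2,  105. ])]
knob_a [221.4, 367.2] 0.58 [array([ 472.9, -294.8,    0. ]), array([ 467.8, -281.6,   62. ]), array([ 467. , -279.5,   72. ]), array([ 464.3, -272.5,  105. ])]
knob_a [220.7, 340.8] 0.55 [array([ 473.5, -231.3,    0. ]), array([ 468.4, -222.1,   62. ]), array([ 467.5, -220.7,   72. ]), array([ 464.8, -215.8,  105. ])]
knob_a [187.1, 318.3] 0.48 [array([ 554. , -176.7,    0. ]), array([ 543.7, -171. ,   62. ]), array([ 542.1, -170.1,   72. ]), array([ 536.6, -167.1,  105. ])]
knob_a_top [222.2, 312.6] 0.64 [array([ 468.8, -163.7,    0. ]), array([ 463.9, -158.8,   62. ]), array([ 463.1, -158.1,   72. ]), array([ 460.6, -155.5,  105. ])]
tap_a [226.4, 310.1] 0.92 [array([ 458.6, -157.9,    0. ]), array([ 454.4, -153.3,   62. ]), array([ 453.7, -152.6,   72. ]), array([ 451.5, -150.2, 
[... 428 characters left out ...]
, -107.9,   72. ]), array([ 409.6, -187.8,  105. ])]
side knob_a [242.7, 303.6] [array([523.5,   2.8,   0. ]), array([ 465.6, -138. ,   62. ]), array([ 456.2, -160.7,   72. ]), array([ 425.3, -235.7,  105. ])]
side tap_a [248.1, 305.3] [array([515. , -28.5,   0. ]), array([ 458.3, -164.7,   62. ]), array([ 449.1, -186.7,   72. ]), array([ 418.9, -259.2,  105. ])]
side knob_a_top [228.1, 301.2] [array([554.5,  95.2,   0. ]), array([491.9, -59.2,  62. ]), array([481.8, -84.1,  72. ]), array([ 448.6, -166.3,  105. ])]
side hob [272.2, 351.0] [array([ 554.4, -176. ,    0. ]), array([ 491.8, -290.5,   62. ]), array([ 481.7, -309. ,   72. ]), array([ 448.5, -369.9,  105. ])]
[ 458.2 -155.    57.8]
```

View pics/topc.png

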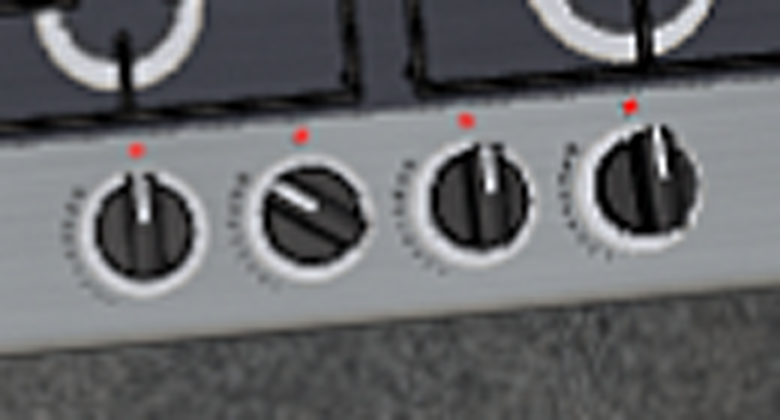

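View pics/sidec.png

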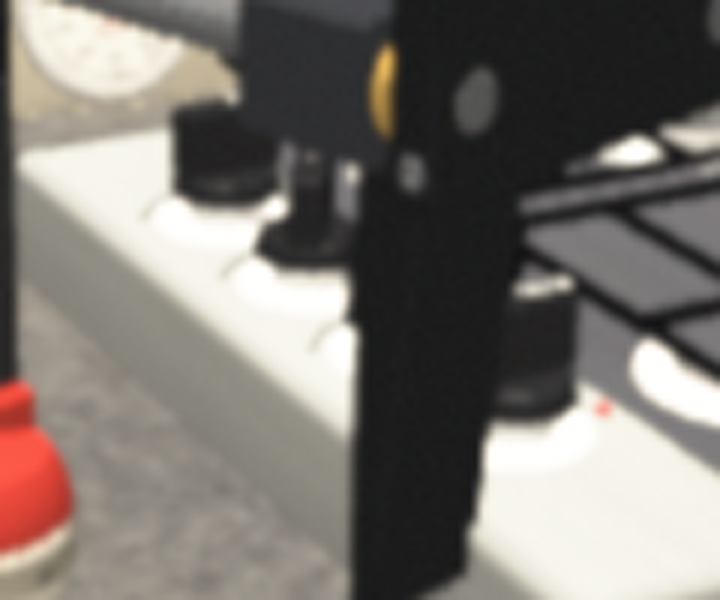

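The top crop shows knob_a at pixel (226, 312), its pointer running from (221, 306) to (225, 313). Its red mark is at (213, 310). The other three pointers are on their marks.

```bash
python3 - <<'E'
from h import *
np.set_printoptions(precision=2,suppress=True)
p=eyes.read_camera("top")
im=p["pixels"].astype(int)
# red marks
m=((im[...,0]-im[...,1]>50)&(im[...,0]-im[...,2]>50)).astype(np.uint8); m[:200]=0;m[225:]=0;m[:,:270]=0;m[:,380:]=0
n,l,s,c=cv2.connectedComponentsWithStats(m)
w=np.clip(im[...,0]-(im[...,1]+im[...,2])/2,0,None)
M=[]
for i in range(1,n):
    x,y,ww,h,_=s[i]; sl=np.s_[y-2:y+h+2,x-2:x+ww+2]; yy,xx=np.mgrid[sl[0],sl[1]];W=np.where(w[sl]>20,w[sl],0)
    M.append([(W*yy).sum()/W.sum(),(W*xx).sum()/W.sum()])
M=sorted(M,key=lambda a:a[1]);X=np.array([atz(ray(p,a),62) for a in M]);print(np.array(M),X)
d=X[-1]-X[0];print(np.diff(X,axis=0),"hob yaw",np.arctan2(d[1],d[0])+np.pi/2)
# pointer
g=im[214:236,300:324].min(2);
print(g)
E
```

```text
[[214.57 282.19]
 [212.12 309.83]
 [209.65 337.22]
 [207.24 364.62]] [[ 479.94  -90.39   62.  ]
 [ 486.54 -152.39   62.  ]
 [ 493.18 -213.98   62.  ]
 [ 499.73 -275.89   62.  ]]
[[  6.6  -62.     0.  ]
 [  6.64 -61.58   0.  ]
 [  6.55 -61.92   0.  ]] hob yaw 0.10628404784741408
[[144 145 145 146 145 146 146 146 144 129 130 141 145 148 148 148 149 150
  150 150 149 149 149 149]
 [146 147 147 148 148 147 146 146 152 156 161 163 163 159 154 148 146 148
  149 150 150 150 150 152]
 [147 146 145 146 145 144 153 166 185 185 185 192 190 183 183 175 159 151
  149 150 151 151 151 152]
 [149 148 146 144 150 166 188 195 195 165 132 135 132 130 166 193 188 171
  153 148 148 149 149 149]
 [134 140 144 150 175 197 195 140  81  58  15  15  14  14  28 101 167 194
  178 153 146 148 149 149]
 [ 81 117 150 176 206 172  71   0   0  37  60  63  64  66  54  25  22 147
  199 178 152 149 150 151]
 [ 97 124 164 199 203 147 106  91  40  19  28  47  59  62  63  62  43  27
  144 196 179 154 150 151]
 [130 155 184 201 146 137 193 190 151  85  21  16  27  49  62  65  62  42
   24 149 190 161 145 146]
 [123 172 204
[... 701 characters left out ...]
73 202 179  97  12  57  72  68  68  70  64  49  31  14  12  39  62
   63  28 112 163 158 147]
 [135 163 195 215 154  19  40  69  70  68  67  67  69  65  49  31  11  10
   29  62 164 173 149 149]
 [131 139 180 210 180 102  19  32  59  67  71  70  68  69  73  58  19  32
   99 155 171 156 146 148]
 [113 127 163 190 208 181 116  52  16  44  57  56  56  51  54  30  32 120
  199 207 171 149 147 147]
 [139 139 141 165 194 210 198 155 107  52   9   8   0  28  45  94 135 192
  208 175 149 146 148 147]
 [148 122 123 150 165 190 206 215 198 151 125 124 119 137 146 191 212 198
  172 148 144 146 147 147]
 [146 136 138 132 134 155 177 194 202 211 214 217 216 213 208 198 181 159
  147 146 149 150 150 151]]
```

```bash
python3 - <<'E'
from h import *
np.set_printoptions(precision=2,suppress=True)
p=eyes.read_camera("top");im=p["pixels"].astype(int).min(2)
yy,xx=np.mgrid[220:225,305:314]
W=np.clip(im[220:225,305:314]-80,0,None).astype(float);W[(xx<306)|((yy>=224)&(xx<309))|((yy<=220)&(xx>309))]=0
c=np.array([(W*yy).sum(),(W*xx).sum()])/W.sum()
d=np.stack([yy-c[0],xx-c[1]]);C=np.einsum('iab,jab,ab->ij',d,d,W)/W.sum();v=np.linalg.eigh(C)[1][:,1]
v*=-np.sign(v[1])
A,B=[atz(ray(p,c+s*v),105) for s in(0,4)];e=B-A;th=np.arctan2(e[1],e[0]);print("pointer ctr",c,A,"yaw",th,"rel off",th-.1063)
u=np.array([np.cos(th),np.sin(th)])
ax=np.array([455.7,-155.7]);r=A[:2]-ax;print("pointer rel axis: along",r@u,"across",-r[0]*u[1]+r[1]*u[0])
for z in(62,67,72,81): print(z,atz(ray(p,(225.8,311.8)),z))
E
python3 -m inch '[[[0.72,-0.605,0],0,-1],[[0.72,-0.605,0],0,-1],[[0.72,-0.605,0],0,0.26],[[0.72,-0.605,0],0,0.26],[[0.72,-0.605,0],0,0.26],[[0.72,-0.605,0],0,0.26],[[0.72,-0.605,0],0,0.26],[[0.72,-0.605,0],0,0.26],[[0,0,0],-1,0.26],[[0,0,0],-1,0.26]]'
```

```text
pointer ctr [222.46 308.92] [ 459.87 -147.6   105.  ] yaw 1.0805210951841133 rel off 0.9742210951841133
pointer rel axis: along 9.10908369594699 across 0.13792684579790038
62 [ 455.81 -157.14   62.  ]
67 [ 455.46 -156.75   67.  ]
72 [ 455.11 -156.37   72.  ]
81 [ 454.49 -155.68   81.  ]
t: 2.45
eef_pos: [455.0, -156.1, 214.8]
tcp_rot: [3.141, -0.0, 0.616]
ft_force: [-0.5, 0.1, -0.2]
opening: 0.373
grip_force: 0.0
```

```bash
python3 -m inch '[[[0,0,0.2],-1,0.26],[[0,0,0.2],-1,0.26],[[0,0,0.2],-1,0.26],[[0,0,0.2],-1,0.26],[[0,0,0.2],-1,0.26],[[0,0,0],-0.3,0.26],[[0,0,0],0,0.26],[[0,0,0],0,0.26],[[0,0,0],0,0.26],[[0,0,0],0,0.26]]'; python3 - <<'E'
from h import *
np.set_printoptions(precision=2,suppress=True)
q=eyes.read_camera("side");s=env.state();print(s["eef_pos"],s["tcp_rot"],s["moment"],s["ft_force"])
save(q,"side2.png",(170,290,240,380),5)
for n in("knob_a","tap_a","knob_a_top"):
  for d in eyes.spot_point(n,q): print(n,d["centre"],d["score"])
print(proj(q,[[455.6,-155.7,62],[455.6,-155.7,72],[455.6,-155.7,105],[486.5,-152.4,62]]), proj(q,[s["eef_pos"]]))
E
```

```text
t: 3.7
eef_pos: [454.8, -157.0, 154.8]
tcp_rot: [3.141, 0.0, 1.074]
ft_force: [-0.1, 0.3, 0.0]
opening: 0.369
grip_force: 0.0
[ 454.74 -157.    154.73] [3.14 0.   1.07] [ 0.01 -0.03 -0.02] [-0.47  0.04  0.68]
knob_a [263.5, 330.8] 0.9
knob_a [250.5, 321.0] 0.78
knob_a [242.1, 301.7] 0.71
knob_a [234.5, 286.8] 0.58
tap_a [243.8, 306.0] 0.87
knob_a_top [228.0, 301.5] 0.65
[[246.59 302.28]
 [241.82 302.34]
 [225.85 302.56]
 [243.92 316.17]] [[201.33 302.73]]
```

View pics/side2.png

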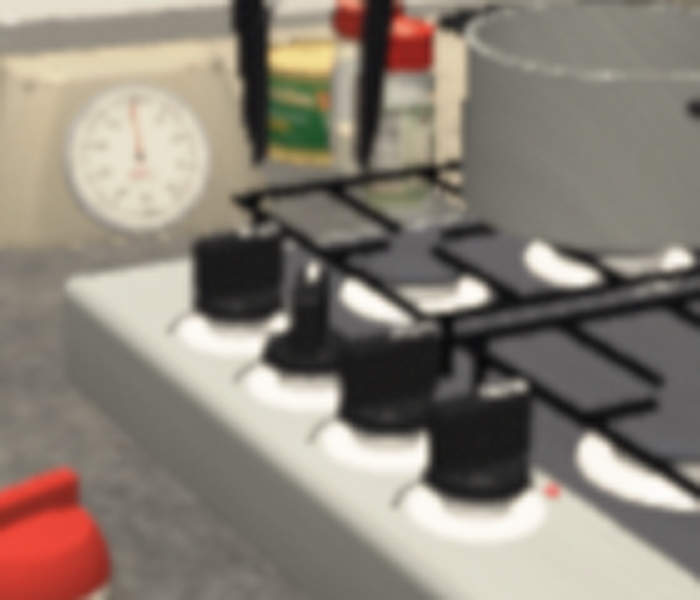

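The side crop puts knob_a's bar top at pixel (224, 302). My estimate projects to (225.9, 302.6) at z = 105, so the position and height agree. Descending now, then gripping.

```bash
python3 -m inch '[[[0.025,0,0.14],0,0.26],[[0,0,0.14],0,0.26],[[0,0,0.14],0,0.26],[[0,0,0.14],0,0.26],[[0,0,0.14],0,0.26],[[0,0,0.14],0,0.26],[[0,0,0.14],0,0.26],[[0,0,0.13],0,0.26],[[0,0,0],0,0.26],[[0,0,0],0,0.26]]'; python3 - <<'E'
from h import *
np.set_printoptions(precision=2,suppress=True)
q=eyes.read_camera("side");s=env.state();print(s["eef_pos"],s["tcp_rot"],s["moment"],s["ft_force"])
save(q,"side3.png",(170,290,240,380),5)
E
```

```text
t: 5.15
eef_pos: [455.5, -155.7, 88.2]
tcp_rot: [3.141, 0.0, 1.074]
ft_force: [-0.6, -0.3, 1.2]
opening: 0.373
grip_force: 0.0
[ 455.56 -155.74   88.25] [3.14 0.   1.07] [ 0.01 -0.01  0.02] [ 0.34  0.45 -1.09]
```

View pics/side3.png

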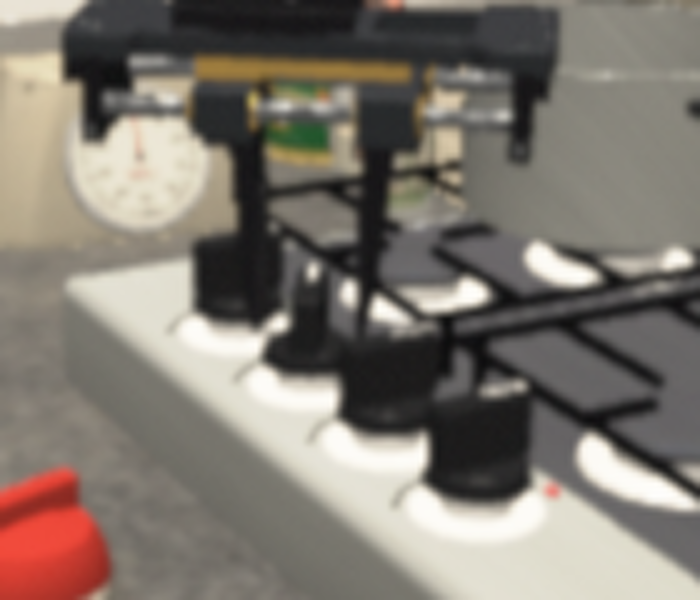

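The fingers stand on both sides of knob_a's bar, at crop columns 257 and 370 with the bar at 312, and they are clear of the neighbours. Closing.

```bash
python3 -m inch '[[[0,0,0],0,0.4],[[0,0,0],0,0.5],[[0,0,0],0,0.6],[[0,0,0],0,0.7],[[0,0,0],0,0.8],[[0,0,0],0,1],[[0,0,0],0,1],[[0,0,0],0,1],[[0,0,0],0,1],[[0,0,0],0,1]]'; python3 -c "
from cell import env
s=env.state();print(s['ft_force'],s['moment'],s['opening'],s['grip_force'])"
```

```text
t: 6.45
eef_pos: [455.1, -155.5, 88.0]
tcp_rot: [-3.141, 0.0, 1.074]
ft_force: [-4.4, 2.7, 5.4]
opening: 0.134
grip_force: 30.0
[-4.39937713  2.68728148  5.42968731] [ 0.44276006  0.7608307  -0.04803301] 0.13422356587154868 29.99204993247986
```

```bash
python3 -m inch '[[[0,-0.01,0],0,1],[[0,0,0.02],0,1],[[0,0,0.02],0,1],[[0,0,0.02],0,1],[[0,0,0.02],0,1],[[0,0,0.02],0,1],[[0,0,0],0,1],[[0,0,0],0,1],[[0,0,0],0,1],[[0,0,0],0,1]]'; python3 -c "
from cell import env
s=env.state();print(s['eef_pos'],s['ft_force'],s['moment'],s['opening'],s['grip_force'])"
```

```text
t: 7.7
eef_pos: [455.1, -155.5, 82.3]
tcp_rot: [3.141, 0.0, 1.074]
ft_force: [-2.8, 1.6, 8.7]
opening: 0.131
grip_force: 30.0
[ 455.1331815  -155.48630134   82.30970606] [-2.83268293  1.55383868  8.67190247] [ 0.37640837  0.59815022 -0.05015325] 0.13109287362209238 29.994426369667053
```

```bash
python3 -m inch '[[[0,-0.012,0.005],0,1],[[0,0,0],0.3,1],[[0,0,0],0.4,1],[[0,0,0],0.4,1],[[0,0,0],0.4,1],[[0,0,0],0.4,1],[[0,0,0],0.4,1],[[0,0,0],0.4,1],[[0,0,0],0.3,1],[[0,0,0],0,1]]'; python3 -c "
from cell import env
s=env.state();print(s['eef_pos'],s['tcp_rot'],s['ft_force'],s['moment'],s['opening'],s['grip_force'])"
```

```text
t: 8.95
eef_pos: [455.1, -155.5, 82.2]
tcp_rot: [3.139, -0.001, 0.812]
ft_force: [-2.0, 0.0, 8.9]
opening: 0.136
grip_force: 30.0
[ 455.1334151  -155.51404806   82.2307811 ] [ 3.13923987e+00 -6.50799573e-04  8.11577669e-01] [-2.02631348  0.0429949   8.93355946] [ 0.14733944  0.19176492 -0.07489017] 0.13601675854999976 29.99957799911499
```

```bash
python3 -m inch '[[[0,0,0],0.3,1],[[0,0,0],0.4,1],[[0,0,0],0.4,1],[[0,0,0],0.4,1],[[0,0,0],0.4,1],[[0,0,0],0.4,1],[[0,0,0],0.3,1],[[0,0,0],0.3,1],[[0,0,0],0.2,1],[[0,0,0],0,1]]'; python3 -c "
from cell import env
s=env.state();print(s['eef_pos'],s['tcp_rot'],s['ft_force'],s['moment'],s['opening'],s['grip_force'])"
```

```text
t: 10.2
eef_pos: [455.2, -155.5, 82.2]
tcp_rot: [3.139, -0.001, 0.541]
ft_force: [-1.3, 1.1, 8.2]
opening: 0.135
grip_force: 30.0
[ 455.16795813 -155.53646772   82.22221313] [ 3.13939333e+00 -1.25235337e-03  5.41333442e-01] [-1.27489218  1.06370532  8.23495735] [ 0.13292521  0.23832229 -0.0027258 ] 0.1347546074259839 29.994937777519226
```

```bash
python3 -m inch '[[[0,0,0],0.15,1],[[0,0,0],0.15,1],[[0,0,0],0.15,1],[[0,0,0],0.15,1],[[0,0,0],0.15,1],[[0,0,0],0.15,1],[[0,0,0],0.15,1],[[0,0,0],0.15,1],[[0,0,0],0.1,1],[[0,0,0],0.1,1]]'; cat > r.py <<'E'
from cell import env
s=env.state();print('yaw %.4f'%s['tcp_rot'][2],s['ft_force'].round(1),s['moment'].round(3),round(s['opening'],4),s['eef_pos'].round(1))
E
python3 r.py
```

```text
t: 11.45
eef_pos: [455.1, -155.5, 82.2]
tcp_rot: [3.14, -0.001, 0.419]
ft_force: [-1.2, 0.3, 8.2]
opening: 0.132
grip_force: 30.0
yaw 0.4192 [-1.2  0.3  8.2] [0.115 0.27  0.028] 0.1318 [ 455.1 -155.5   82.2]
```

```bash
python3 -m inch '[[[0,0,0],0.05,1],[[0,0,0],0.05,1],[[0,0,0],0.05,1],[[0,0,0],0.05,1],[[0,0,0],0.05,1],[[0,0,0],0.05,1],[[0,0,0],0.05,1],[[0,0,0],0.05,1],[[0,0,0],0.05,1],[[0,0,0],0.05,1]]';python3 r.py
```

```text
t: 12.7
eef_pos: [455.2, -155.6, 82.2]
tcp_rot: [3.14, -0.002, 0.376]
ft_force: [-0.8, 0.3, 8.0]
opening: 0.135
grip_force: 30.0
yaw 0.3757 [-0.8  0.3  8. ] [0.106 0.278 0.058] 0.1352 [ 455.2 -155.6   82.2]
```

```bash
python3 -m inch '[[[0,0,0],0.05,1],[[0,0,0],0.05,1],[[0,0,0],0.05,1],[[0,0,0],0.05,1],[[0,0,0],0.05,1],[[0,0,0],0.05,1],[[0,0,0],0.05,1],[[0,0,0],0.05,1],[[0,0,0],0,1],[[0,0,0],0,1]]';python3 r.py
```

```text
t: 13.95
eef_pos: [455.2, -155.5, 82.2]
tcp_rot: [3.14, -0.002, 0.341]
ft_force: [-1.3, 1.0, 8.9]
opening: 0.137
grip_force: 30.0
yaw 0.3409 [-1.3  1.   8.9] [0.068 0.298 0.014] 0.1369 [ 455.2 -155.5   82.2]
```

```bash
python3 -m inch '[[[0,0,0],0.05,1],[[0,0,0],0.05,1],[[0,0,0],0.05,1],[[0,0,0],0.05,1],[[0,0,0],0.05,1],[[0,0,0],0.05,1],[[0,0,0],0.05,1],[[0,0,0],0.05,1],[[0,0,0],0.05,1],[[0,0,0],0,1]]';python3 r.py
```

```text
t: 15.2
eef_pos: [455.2, -155.6, 82.2]
tcp_rot: [3.14, -0.002, 0.302]
ft_force: [-0.9, 0.5, 7.7]
opening: 0.13
grip_force: 30.0
yaw 0.3016 [-0.9  0.5  7.7] [0.083 0.255 0.006] 0.13 [ 455.2 -155.6   82.2]
```

```bash
python3 -m inch '[[[0,0,0],0.05,1],[[0,0,0],0.05,1],[[0,0,0],0.05,1],[[0,0,0],0.05,1],[[0,0,0],0.05,1],[[0,0,0],0.05,1],[[0,0,0],0.05,1],[[0,0,0],0.05,1],[[0,0,0],0.05,1],[[0,0,0],0.05,1]]';python3 r.py
```

```text
t: 16.45
eef_pos: [455.1, -155.6, 82.2]
tcp_rot: [3.14, -0.002, 0.258]
ft_force: [-1.2, 0.3, 8.0]
opening: 0.134
grip_force: 30.0
yaw 0.2579 [-1.2  0.3  8. ] [0.116 0.295 0.02 ] 0.1342 [ 455.1 -155.6   82.2]
```

```bash
python3 -m inch '[[[0,0,0],0.05,1],[[0,0,0],0.05,1],[[0,0,0],0.05,1],[[0,0,0],0.05,1],[[0,0,0],0.05,1],[[0,0,0],0.05,1],[[0,0,0],0.05,1],[[0,0,0],0.05,1],[[0,0,0],0.05,1],[[0,0,0],0.05,1]]';python3 r.py
```

```text
t: 17.7
eef_pos: [455.2, -155.6, 82.2]
tcp_rot: [3.14, -0.002, 0.214]
ft_force: [-0.9, 0.7, 8.9]
opening: 0.135
grip_force: 30.0
yaw 0.2143 [-0.9  0.7  8.9] [ 0.106  0.295 -0.002] 0.1353 [ 455.2 -155.6   82.2]
```

```bash
python3 - <<'E'
from h import *
q=eyes.read_camera("side");save(q,"side4.png",(195,275,260,360),7)
E
```

```text
(no output)
```

View pics/side4.png

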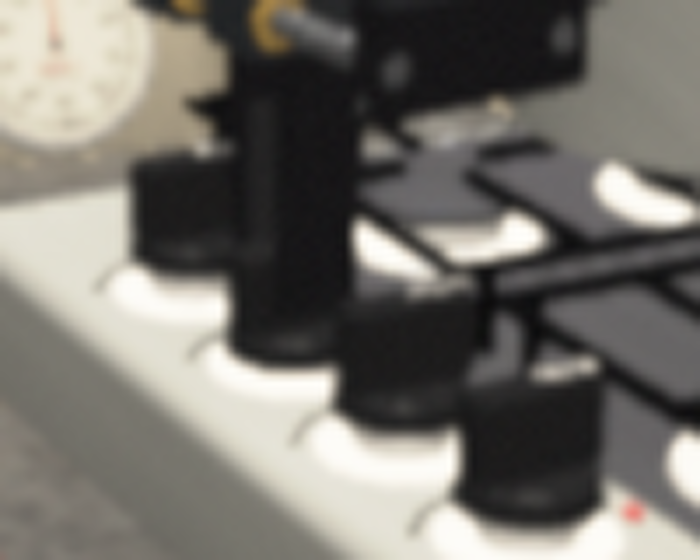

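The side crop shows knob_a pushed down onto its collar at crop position (290, 350), held by the finger. The neighbours are untouched. Turning on.

```bash
python3 -m inch '[[[0,0,0],0.05,1],[[0,0,0],0.05,1],[[0,0,0],0.05,1],[[0,0,0],0.05,1],[[0,0,0],0.05,1],[[0,0,0],0.05,1],[[0,0,0],0.05,1],[[0,0,0],0.05,1],[[0,0,0],0.05,1],[[0,0,0],0.05,1]]';python3 r.py
```

```text
t: 19.0
eef_pos: [455.1, -155.6, 82.2]
tcp_rot: [3.14, -0.002, 0.171]
ft_force: [-0.6, 0.4, 8.6]
opening: 0.137
grip_force: 30.0
yaw 0.1706 [-0.6  0.4  8.6] [0.014 0.246 0.048] 0.1373 [ 455.1 -155.6   82.2]
```

```bash
python3 -m inch '[[[0,0,0],0.05,1],[[0,0,0],0.05,1],[[0,0,0],0.05,1],[[0,0,0],0.05,1],[[0,0,0],0.05,1],[[0,0,0],0.05,1],[[0,0,0],0.05,1],[[0,0,0],0.05,1],[[0,0,0],0.05,1],[[0,0,0],0,1]]';python3 r.py
```

```text
t: 20.25
eef_pos: [455.2, -155.6, 82.2]
tcp_rot: [3.14, -0.002, 0.131]
ft_force: [-0.9, 0.2, 8.4]
opening: 0.136
grip_force: 30.0
yaw 0.1314 [-0.9  0.2  8.4] [0.101 0.276 0.082] 0.1364 [ 455.2 -155.6   82.2]
```

```bash
python3 -m inch '[[[0,0,0],0.04,1],[[0,0,0],0.04,1],[[0,0,0],0.04,1],[[0,0,0],0.04,1],[[0,0,0],0.04,1],[[0,0,0],0.04,1],[[0,0,0],0.04,1],[[0,0,0],0.04,1],[[0,0,0],0.04,1],[[0,0,0],0,1]]';python3 r.py
```

```text
t: 21.5
eef_pos: [455.2, -155.6, 82.2]
tcp_rot: [3.14, -0.002, 0.1]
ft_force: [-0.9, 0.5, 8.0]
opening: 0.136
grip_force: 30.0
yaw 0.1000 [-0.9  0.5  8. ] [0.065 0.314 0.033] 0.1362 [ 455.2 -155.6   82.2]
```

```bash
python3 -m inch '[[[0,0,0],0.04,1],[[0,0,0],0.04,1],[[0,0,0],0.04,1],[[0,0,0],0.04,1],[[0,0,0],0.04,1],[[0,0,0],0.04,1],[[0,0,0],0.04,1],[[0,0,0],0.04,1],[[0,0,0],0.04,1],[[0,0,0],0.04,1]]';python3 r.py
```

```text
t: 22.75
eef_pos: [455.2, -155.6, 82.2]
tcp_rot: [3.14, -0.002, 0.065]
ft_force: [-0.8, -0.1, 8.2]
opening: 0.133
grip_force: 30.0
yaw 0.0651 [-0.8 -0.1  8.2] [0.054 0.274 0.101] 0.1329 [ 455.2 -155.6   82.2]
```

```bash
python3 -m inch '[[[0,0,0],0.04,1],[[0,0,0],0.04,1],[[0,0,0],0.04,1],[[0,0,0],0.04,1],[[0,0,0],0.04,1],[[0,0,0],0.04,1],[[0,0,0],0.04,1],[[0,0,0],0.04,1],[[0,0,0],0,1],[[0,0,0],0,1]]';python3 r.py
```

```text
t: 24.0
eef_pos: [455.2, -155.6, 82.2]
tcp_rot: [3.14, -0.002, 0.037]
ft_force: [-1.1, 0.5, 8.2]
opening: 0.134
grip_force: 30.0
yaw 0.0372 [-1.1  0.5  8.2] [0.033 0.324 0.054] 0.1342 [ 455.2 -155.6   82.2]
```

```bash
python3 -m inch '[[[0,0,0],0.04,1],[[0,0,0],0.04,1],[[0,0,0],0.04,1],[[0,0,0],0.04,1],[[0,0,0],0.04,1],[[0,0,0],0.04,1],[[0,0,0],0.04,1],[[0,0,0],0.04,1],[[0,0,0],0.04,1],[[0,0,0],0,1]]';python3 r.py
```

```text
t: 25.25
eef_pos: [455.2, -155.6, 82.2]
tcp_rot: [3.14, -0.002, 0.006]
ft_force: [-2.2, -0.2, 8.6]
opening: 0.13
grip_force: 30.0
yaw 0.0058 [-2.2 -0.2  8.6] [0.082 0.328 0.037] 0.13 [ 455.2 -155.6   82.2]
```

```bash
python3 -m inch '[[[0,0,0],0.04,1],[[0,0,0],0.04,1],[[0,0,0],0.04,1],[[0,0,0],0.04,1],[[0,0,0],0.04,1],[[0,0,0],0.04,1],[[0,0,0],0.04,1],[[0,0,0],0.04,1],[[0,0,0],0.04,1],[[0,0,0],0,1]]';python3 r.py
```

```text
t: 26.5
eef_pos: [455.2, -155.6, 82.2]
tcp_rot: [3.14, -0.002, -0.026]
ft_force: [-1.5, 0.3, 9.1]
opening: 0.135
grip_force: 30.0
yaw -0.0256 [-1.5  0.3  9.1] [0.037 0.309 0.066] 0.1349 [ 455.2 -155.6   82.2]
```

```bash
python3 -m inch '[[[0,0,0],0.04,1],[[0,0,0],0.04,1],[[0,0,0],0.04,1],[[0,0,0],0.04,1],[[0,0,0],0.04,1],[[0,0,0],0.04,1],[[0,0,0],0.04,1],[[0,0,0],0.04,1],[[0,0,0],0.04,1],[[0,0,0],0,1]]';python3 r.py
```

```text
t: 27.75
eef_pos: [455.1, -155.6, 82.2]
tcp_rot: [3.14, -0.002, -0.057]
ft_force: [-1.1, -0.3, 8.9]
opening: 0.138
grip_force: 30.0
yaw -0.0568 [-1.1 -0.3  8.9] [0.108 0.353 0.14 ] 0.1379 [ 455.1 -155.6   82.2]
```

```bash
python3 -m inch '[[[0,0,0],0.03,1],[[0,0,0],0.03,1],[[0,0,0],0.03,1],[[0,0,0],0.03,1],[[0,0,0],0.03,1],[[0,0,0],0.03,1],[[0,0,0],0,1],[[0,0,0],0,1],[[0,0,0],0,1],[[0,0,0],0,1]]';python3 r.py
```

```text
t: 29.0
eef_pos: [455.2, -155.6, 82.2]
tcp_rot: [3.14, -0.002, -0.072]
ft_force: [-1.9, -0.7, 9.2]
opening: 0.139
grip_force: 30.0
yaw -0.0722 [-1.9 -0.7  9.2] [0.175 0.297 0.275] 0.1387 [ 455.2 -155.6   82.2]
```

The torque rose 0.037 → 0.066 → 0.14 → 0.275 N m, so the knob is at its stop. Letting go, then rising.

```bash
python3 -m inch '[[[0,0,0],0,0.5],[[0,0,0],0,0.3],[[0,0,0],0,0.3],[[0,0,0],0,0.3],[[0,0,0],0,0.3],[[0,0,0],0,0.3],[[0,0,-0.05],0,0.3],[[0,0,-0.05],0,0.3],[[0,0,-0.1],0,0.3],[[0,0,-0.1],0,0.3]]';python3 r.py
python3 -m inch '[[[0,0,-0.2],0,0.3],[[0,0,-0.3],0,0.3],[[0,0,-0.3],0,0.3],[[0,0,-0.3],0,0.3],[[0,0,-0.3],0,0.3],[[0,0,-0.3],0,0.3],[[0,0,-0.3],0,0.3],[[0,0,0],0,0.3],[[0,0,0],0,0.3],[[0,0,0],0,0.3]]'
python3 - <<'E'
from h import *
q=eyes.read_camera("side");save(q,"side5.png",(170,290,240,380),5)
E
```

```text
t: 30.25
eef_pos: [454.3, -155.1, 100.3]
tcp_rot: [3.141, -0.0, -0.073]
ft_force: [0.4, -0.2, 0.1]
opening: 0.352
grip_force: 0.0
yaw -0.0729 [ 0.4 -0.2  0.1] [-0.008  0.063 -0.013] 0.3522 [ 454.3 -155.1  100.3]
t: 31.5
eef_pos: [454.0, -154.9, 219.1]
tcp_rot: [-3.141, 0.001, -0.073]
ft_force: [0.5, 0.9, -0.8]
opening: 0.351
grip_force: 0.0
```

View pics/side5.png

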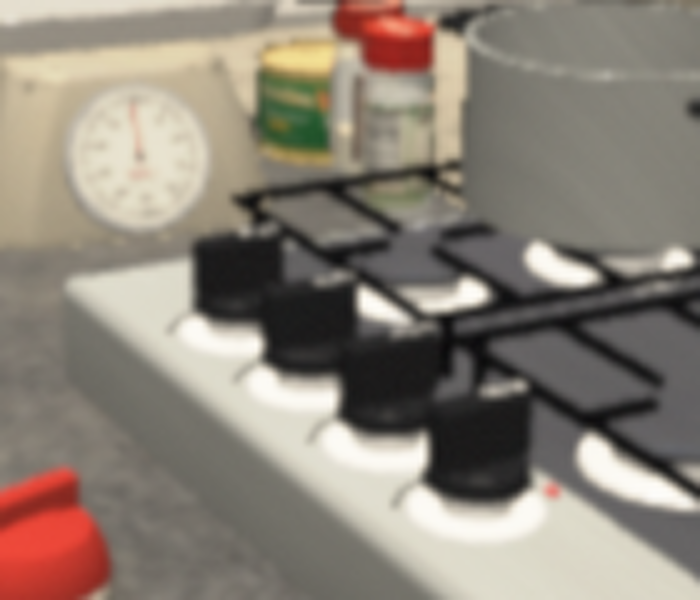

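The side crop shows knob_a at crop position (310, 325), sprung up to the same height as its neighbours. Its bar is near the off mark and nothing else has moved. Handing in.

```bash
python3 -c "
from cell import env
print(env.job_done())"
```

```text
the job is handed in; nothing more can be done
None
```

I pushed in the burner knob that was left on, turned it clockwise until it met its stop (0.275 N m) and let go; it sprang back up level with its neighbours, nothing else looked moved, and I handed the job in with the clock at about 32 s.

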